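Load the thread dispenser, then unbolt its gate and hold it ajar

TASK

Drop the red and the blue thread spool, which stand loose on either side of the dispenser, one by one and upright into its two pockets (either spool in either pocket). Then take the red bolt knob from above, lift the sagging bolt so that its hooked end clears the keeper's bent-up lip, draw it fully back without forcing it against the keeper, and pull the gate open about 30 degrees so that I can thread the ends through. Finish holding the gate ajar by the bolt knob (it is sprung shut, do not let go), and leave the tin, the mug and the brass weight where they stand.

Things in the scene. Friction and masses are not known exactly. Their poses are not given: they have to be found in the camera images.
- red_spool_centre (a point): centre (half-way up) of the red thread spool, an upright cylinder 50 mm in diameter and 60 mm high with white flanges, 70 g; loose, standing on the worktop beside the dispenser; z axis up along the spool
- blue_spool_centre (a point): centre (half-way up) of the light blue thread spool, an upright cylinder 55 mm in diameter and 70 mm high with white flanges, 90 g; loose, standing on the worktop on the other side of the dispenser; z axis up along the spool
- red_spool: the red spool itself, origin at the centre of its underside
- blue_spool: the blue spool itself, origin at the centre of its underside
- dispenser: fixed thread dispenser: plywood board 142 x 316 x 10 mm, two low wooden pockets at the back, a green wire gate (84 mm high, 10 mm thick) along the front between two dark steel posts. Origin on the worktop under the middle of the gate line; x points backward from gate to pockets, y left along the gate (to its hinge), z up. Two thin brass eyes, 50 mm high, stand 26 mm behind the gate line
- pocket_left (a point): centre of the floor (10 mm above the worktop) of the left pocket: open-topped square, 64 x 64 mm inside, walls 5 mm thick and 26 mm high above the floor; centre 75 mm behind the gate line and 52 mm left of the middle
- pocket_right (a point): centre of the floor of the right pocket, like the left one; 75 mm behind the gate line and 52 mm right of the middle; the pocket centres are 104 mm apart
- bolt_knob (a point): grip point of the bolt's red upright knob on top of the gate: a round post 16 mm thick, from 42 mm below this point to its 21 mm wide cap (18 to 24 mm above it). 146 mm above the worktop while the bolt is down; at the start 50 mm right of the gate's middle. Steel guides 25 mm to its right and 85 mm to its left have tops 25 mm below it: keep fingertips above them. It moves with bolt and gate
- bolt: the barrel bolt: a steel rod 10 mm thick lying level along the top of the gate, its knob and its hooked right-hand end, which reaches 14 mm below the rod's axis and has sagged behind the keeper's lip; about 0.15 kg. Origin on the rod's axis under the knob, 46 mm below the grip point
- keeper_lip (a point): top edge of the lip of the keeper, a small steel bracket on the right-hand post: two cheeks, and a bent-up lip over which the bolt's hooked end must be lifted (7 mm of overlap when the bolt lies down). The lip is 4 mm thick, its top edge 93 mm above the worktop, 125 mm right of the gate's middle
- bolt_lift (a joint): height of the bolt above its sagged rest, m: 0 = lying down, 0.013 = top of its worn guides; over 0.007 clears the lip. Held down only by its weight (about 1.5 N)
- bolt_slide (a joint): how far the bolt is drawn back, m: 0 = home in the keeper, 0.045 = fully back. Drawn to the left, toward the hinge (the dispenser's +y while the gate is shut). The lip is passed at 0.014, the gate is free from about 0.026. Slight friction holds it where it is left
- gate_hinge (a joint): gate angle, rad: 0 = shut, up to 1.2; opens toward the robot (-x). Sprung shut: 0.2 N m when shut, 0.45 N m at 0.5 rad (about 3.5 N at the knob); closes by itself if let go
- gate_pivot (a point): the gate's upright hinge axis, at the left end of the gate (128 mm left of its middle), given at the knob's height; the knob swings about it, on a circle of 178 mm radius with the bolt home and 133 mm with it fully back
- needle_tin: flat red tin 77 x 113 x 39 mm, a bystander on the right; origin at the centre of its underside
- tea_mug: white dotted mug 93 mm high, a bystander on the right; origin at its underside
- brass_weight: small turned brass weight 51 mm wide and 68 mm high, a bystander behind the dispenser; origin at the centre of its underside
There are look-alikes about, which are no part of the job. Leave any black or brown look-alike of the red_spool alone.

How it is judged (in metres and radians):
On the way, in this order (a step that is already met when the one before it is completed fails the run):
1. both spools stand upright in the pockets, one in each, released, with the bolt still home ((((horizontal distance between red_spool_centre and pocket_left below 0.022 m and angle between red_spool_centre's own z axis and vertical below 0.15 rad and z of red_spool_centre in the frame of dispenser below 0.045 m) and (horizontal distance between blue_spool_centre and pocket_right below 0.022 m and angle between blue_spool_centre's own z axis and vertical below 0.15 rad and z of blue_spool_centre in the frame of dispenser below 0.05 m)) or ((horizontal distance between red_spool_centre and pocket_right below 0.022 m and angle between red_spool_centre's own z axis and vertical below 0.15 rad and z of red_spool_centre in the frame of dispenser below 0.045 m) and (horizontal distance between blue_spool_centre and pocket_left below 0.022 m and angle between blue_spool_centre's own z axis and vertical below 0.15 rad and z of blue_spool_centre in the frame of dispenser below 0.05 m))) and contact force between the fingers and red_spool below 0.2 N and contact force between the fingers and blue_spool below 0.2 N and value of joint bolt_slide below 0.008 m and value of joint gate_hinge below 0.08 rad), for 0.2 s.
2. the fingers have lifted the bolt over the lip and drawn it back (value of joint bolt_slide above 0.028 m and contact force between the fingers and bolt above 0.5 N), for 0.1 s.
At the end, for the whole second after the job is handed in: The fingers grip the bolt (over 1 N), holding the gate still at 0.30 to 0.80 rad, the bolt drawn back at least 25 mm and clear of the keeper; each pocket holds one spool, released, within 22 mm of its centre, tilted under 0.15 rad, within 5 mm of the floor (value of joint gate_hinge between 0.3 and 0.8 rad and contact force between the fingers and bolt above 1 N and value of joint bolt_slide above 0.025 m and contact force between bolt and dispenser below 0.3 N and not (velocity of joint gate_hinge above 0.1 rad/s) and not (velocity of joint gate_hinge below -0.1 rad/s) and (((horizontal distance between red_spool_centre and pocket_left below 0.022 m and angle between red_spool_centre's own z axis and vertical below 0.15 rad and z of red_spool_centre in the frame of dispenser below 0.045 m) and (horizontal distance between blue_spool_centre and pocket_right below 0.022 m and angle between blue_spool_centre's own z axis and vertical below 0.15 rad and z of blue_spool_centre in the frame of dispenser below 0.05 m)) or ((horizontal distance between red_spool_centre and pocket_right below 0.022 m and angle between red_spool_centre's own z axis and vertical below 0.15 rad and z of red_spool_centre in the frame of dispenser below 0.045 m) and (horizontal distance between blue_spool_centre and pocket_left below 0.022 m and angle between blue_spool_centre's own z axis and vertical below 0.15 rad and z of blue_spool_centre in the frame of dispenser below 0.05 m))) and contact force between the fingers and red_spool below 0.2 N and contact force between the fingers and blue_spool below 0.2 N); the arm keeps its last pose, push and grip.
It fails at once if the needle tin is shoved or knocked over (distance of needle_tin from where it was at the start of the episode above 0.03 m or angle between needle_tin's own z axis and vertical above 0.4 rad).
It fails at once if the tea mug is shoved or knocked over (distance of tea_mug from where it was at the start of the episode above 0.03 m or angle between tea_mug's own z axis and vertical above 0.4 rad).
It fails at once if the brass weight is shoved or knocked over (distance of brass_weight from where it was at the start of the episode above 0.03 m or angle between brass_weight's own z axis and vertical above 0.4 rad).
It fails at once if the bolt is forced hard against the keeper (over 40 N) (contact force between bolt and dispenser above 40 N).
It also fails if it takes over 58 s, if anything falls off the work surface, if the arm or the gripper's body presses on something with over 40 N, if the wrist force passes 120 N, or if a joint passes its speed limit or range.

ROBOT

A 6-joint arm with a two-finger parallel gripper is mounted at the origin on a cart in front of the work surface, level with it; the furniture and walls round the work are solid. World frame = base frame: x ahead of the robot, y to its left, z up, the work surface at z = 0. Lengths are in m, angles in degrees, forces in N, time in s.
With the tool pointing down it reaches from about 0.25 to 0.8 m from the base axis. Payload 8.5 kg.
Tool frame: the origin (TCP) lies midway between the tips of the shut fingers; the grasp point (between the pads) lies 19 mm behind it; z points along the fingers, y is the line along which they close (so a half turn about z gives the same grasp; the last joint's range is limited). The gripper opens to 85 mm and grips with 20 to 120 N. Pads are 22 mm wide; open, the fingers measure 114 mm over their backs; the gripper's body (76 mm by 85 mm) begins 54 mm behind the grasp point. The pads swing forward as they close: fully open they stand 13 mm farther back than shut.
Start: joints at [-67.666, 13.648, -0.773, 75.585, 0, 90], TCP at [0.199, -0.486, 0.231] pointing down, gripper open.
Joint ranges: [-152.45, 152.45], [-59.26, 108.67], [-65.41, 83.53], [-104.44, 129.93], [-82.83, 76.93], [-180, 180]. Speed limits (degrees/s): [127.2, 127.2, 159.86, 180, 180, 180].

INTERFACE

Orientations are given as a 3x3 rotation matrix whose columns are the frame's x, y, z axes.
In Python, from plant import r gives the robot as it stands.
- The arm moves only by the tool arm_command, never from a script. Its argument "targets" is one flat list of numbers, 6 for each row, row after row: the shift along the tool's x, y, z as a fraction of full scale, then the turn, a rotation vector about the tool's x, y, z as a fraction of full scale. A call has exactly 5 rows; each row shifts and turns the commanded pose from where the row before left it, along the tool's axes as they then stand; what a row does not reach is not made up. Full scale, the value 1, is 25 mm for a shift and 6 degrees for a turn. A row lasts 1/12 s, in which the tool goes at most 41.7 mm and 7.16 degrees, less where a joint would pass 70% of its speed; a pose out of reach is approached as far as the arm can. A call with a number of a shift or a turn outside -1 to 1 is refused whole. A call with a gripper value outside its range is refused whole. "hand" is the opening, from 0 (shut) to 1 (fully open), set as the call begins (left out, the last holds). The fingers move at their own pace and stop on an object; "force" is the grip in N (left out, the last holds). Time passes only in rows, so rows that do not move let the fingers close, or fill a call up. It gives the time, the measured TCP pose, the force, the opening and the grip force at its end, in the units of the state.
- r.get_state(): the state, without advancing time (a new reading comes with each control period).
- r.capture(name): name is "side" or "top"; returns a dict with "color" (480x640x3 uint8, red, green, blue), "fx", "fy", "cx", "cy" (pixels), "R" (3x3) and "t" (3): a world point X has camera coordinates R X + t. Camera axes: x right, y down, z forward; pixel columns grow to the right and rows downward; lengths in m; the calibration is good to about 2 mm. A picture is of the moment at which its call begins. There is no depth.
- r.job_done(): hands the job in; it is judged then, once.
The state is a dict: "clock": time; "joints": joint angles; "qd": joint speeds; "tau": joint torques, N m; "tool_pos": TCP position; "orientation": TCP orientation; "force": force on the tool from outside, world axes, zero at the start; "moment": the same for the moment, N m; "width": finger opening in m; "grasp_force": force on a finger pad.
Only numpy, scipy, OpenCV 4.12 (cv2) and the standard library are available. Lean on these libraries where they do the work, as an engineer would, in place of code of your own. Each camera call takes 0.05 s, during which the arm holds its last target. There are 200 camera calls.

## Working session

There is one attempt and no reset: what is moved stays moved. The work goes in short steps, Python scripts to look and compute and a tool call to move; the robot and the scene stay as the last step left them, time stands still between calls to the robot, and variables do not carry over. Pictures are saved under pics/ and viewed, at most 13 in all, crops included, and the job is handed in when it is done.

Besides the shell and the picture viewer there is one more tool, called after "Emit:" as name(argument=value, ...) on one line, values as JSON. arm_command: Moves the arm, as the interface text tells. Shift numbers are shares of 25 mm and turn numbers shares of 6 degrees, none past 1 either way. Its arguments: {"type":"object","properties":{"targets":{"type":"array","items":{"type":"number"}},"hand":{"type":"number"},"force":{"type":"number"}},"required":["targets"]}

```bash
mkdir -p pics; ls
python3 - <<'E'
from plant import r
import cv2,numpy as np
for n in("side","top"):
    c=r.capture(n);cv2.imwrite(f"pics/{n}0.png",c["color"][:,:,::-1])
    print(n,c["fx"],c["fy"],c["cx"],c["cy"],np.round(c["R"],4).tolist(),np.round(c["t"],4).tolist())
s=r.get_state();print(s["clock"],s["tool_pos"],s["orientation"],s["width"])
E
```

```text
pics
side 553.5457615143517 553.5457615143517 321.63153852792453 237.8094768577415 [[0.9893, -0.1457, -0.0099], [-0.079, -0.4769, -0.8754], [0.1228, 0.8668, -0.4833]] [-0.5573, 0.1007, 1.4637]
top 531.1020674945083 531.1020674945083 325.0559509536261 234.69310635828558 [[0.0172, -0.9999, -0.0012], [-0.9879, -0.0168, -0.1543], [0.1542, 0.0039, -0.988]] [-0.0983, 0.5626, 1.4128]
0.1 [ 0.19934014 -0.48526736  0.23073573] [[ 9.24981987e-01  3.80010573e-01 -5.37127586e-04]
 [ 3.80010952e-01 -9.24981178e-01  1.22351273e-03]
 [-3.18851353e-05 -1.33584160e-03 -9.99999107e-01]] 0.08546562050832499
```

View pics/top0.png

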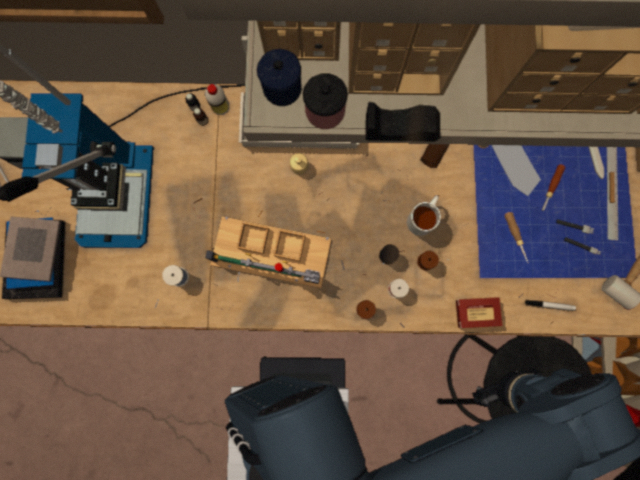

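View pics/side0.png

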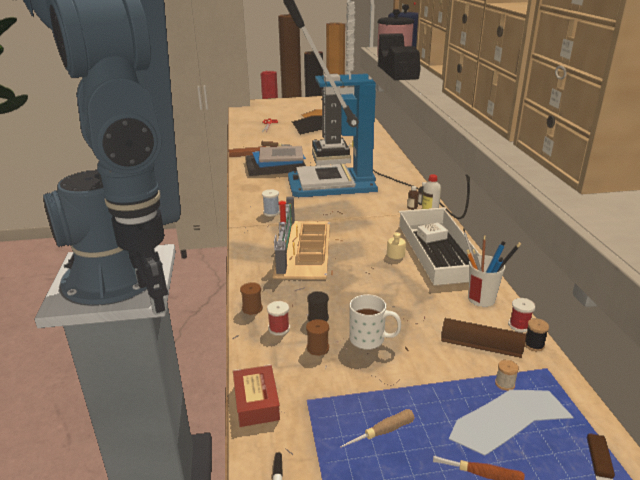

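The red-spool candidates are:
- White-flanged red spool: top (400,289), side (278,318).
- Brown: top (367,310) and (428,260).
- Black: top (389,254).
- Far red one by the wall: side (522,314).

The first fits, because it is red with white flanges and stands beside the dispenser. The blue spool is at top (175,275), side (271,203). I'll confirm both in one enlarged composite.

```bash
cat > h.py <<'E'
import numpy as np,cv2,json
from plant import r
def ray(c,u,v,z):
    d=np.array([(u-c["cx"])/c["fx"],(v-c["cy"])/c["fy"],1.]);R=np.array(c["R"]);t=np.array(c["t"])
    o=-R.T@t;d=R.T@d;return np.round((o+d*(z-o[2])/d[2]),4)
def proj(c,X):
    p=np.array(c["R"])@np.array(X)+c["t"];return np.round([c["fx"]*p[0]/p[2]+c["cx"],c["fy"]*p[1]/p[2]+c["cy"]],1)
def crop(c,u,v,w,h,k):
    return cv2.resize(np.ascontiguousarray(c["color"][v:v+h,u:u+w,::-1]),None,fx=k,fy=k,interpolation=cv2.INTER_CUBIC)
E
python3 - <<'E'
from h import *
t=r.capture("top");s=r.capture("side")
a=crop(t,195,205,140,90,5)[:, :700]
b=crop(t,150,255,50,40,5)[:150];b=crop(t,150,255,46,30,5);d=crop(t,377,270,46,30,5);e=crop(s,258,292,46,30,5)
im=np.hstack([b,d,e]);im=np.pad(im,((0,0),(0,10),(0,0)));a2=a
cv2.imwrite("pics/c1.png",np.vstack([a2,im[:,:700]])[:600]);
for u,v,z in((175,275,.07),(400,289,.06)):print(ray(t,u,v,z))
for u,v,z in((271,195,.07),(278,307,.06)):print(ray(s,u,v,z))
E
```

```text
[0.4447 0.3087 0.07  ]
[ 0.4184 -0.2911  0.06  ]
[0.4462 0.2903 0.07  ]
[ 0.4226 -0.2923  0.06  ]
```

View pics/c1.png

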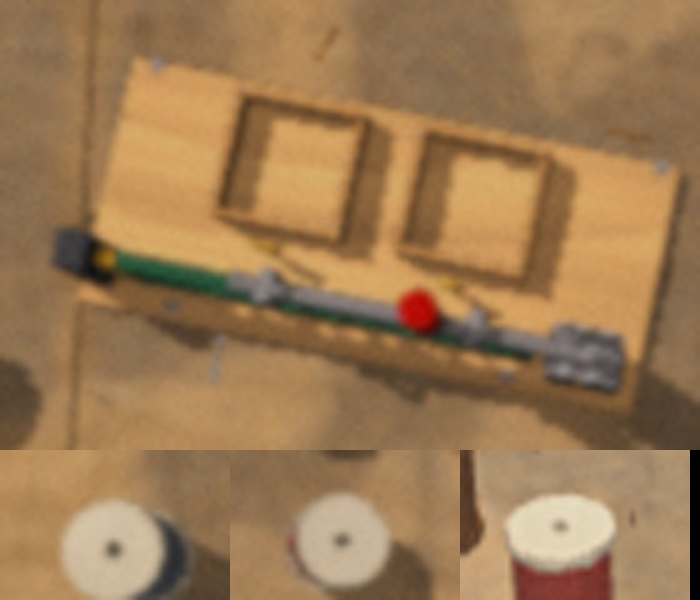

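The crops confirm the plain white-flanged spools: blue top at about (172.6,275) and red at (399.4,288). They also show the pockets, and the knob at (278.6,267).

Run:
```python
from h import *
t=r.capture("top")
P=lambda x,y,z:ray(t,195+x/5,205+y/5,z)
L=P(294,168,.036);R=P(475,205,.036);K=P(418,311,.170)
print("pockets",L,R,np.linalg.norm(L-R));print("knob",K)
cs=[P(135,58,.01),P(680,170,.01),P(630,412,.01),P(78,295,.01)];print(cs)
print("blue",ray(t,172.6,275,.07),"red",ray(t,399.4,288,.06))
d=L-R;psi=np.arctan2(-d[0],d[1]);
e=cs[0]-cs[1];psi2=np.arctan2(-e[0],e[1]);print(np.degrees([psi,psi2]))
for p in(psi,psi2):
    ex=np.array([np.cos(p),np.sin(p),0]);ey=np.array([-np.sin(p),np.cos(p),0])
    o=(L+R)/2-.075*ex;print("origin",o,"knob pred",o-.05*ey,"pivot",o+.128*ey,"pl",o+.075*ex+.052*ey,"pr",o+.075*ex-.052*ey)
print(ray(t,300,163,.068),ray(t,426,217,.093))
```

```text
pockets [0.5511 0.1075 0.036 ] [0.5323 0.0072 0.036 ] 0.10204670499335097
knob [0.461  0.0246 0.17  ]
[array([0.6161, 0.2032, 0.01  ]), array([ 0.5575, -0.1053,  0.01  ]), array([ 0.4218, -0.0798,  0.01  ]), array([0.4815, 0.2286, 0.01  ])]
blue [0.4446 0.3151 0.07  ] red [ 0.421  -0.2895  0.06  ]
[-10.61620622 -10.75527827]
origin [0.46798375 0.0711672  0.036     ] knob pred [0.45877229 0.02202304 0.036     ] pivot [0.49156511 0.19697626 0.036     ] pl [0.55127993 0.10845993 0.036     ] pr [0.53212007 0.00624007 0.036     ]
origin [0.46801751 0.07134609 0.036     ] knob pred [0.45868678 0.02222443 0.036     ] pivot [0.49190417 0.19709754 0.036     ] pl [0.55140396 0.10843653 0.036     ] pr [0.53199604 0.00626347 0.036     ]
[ 0.759  -0.0163  0.068 ] [ 0.6087 -0.3566  0.093 ]
```

Emit:
arm_command(targets=[0,0,0.5,0,0,1,0,0,0.5,0,0,1,0,0,0.5,0,0,1,0,0,0.5,0,0,1,0,0,0.5,0,0,1], hand=1, force=30)

```text
clock: 0.67
tool_pos: [0.1994, -0.4855, 0.1681]
orientation: [[0.99, -0.139, -0.0], [-0.139, -0.99, 0.0], [-0.0, -0.0, -1.0]]
force: [-0.5, 0.4, -0.3]
width: 0.0852
grasp_force: 0.0
```

Emit:
arm_command(targets=[0.73,-0.93,0,0,0,0.1,0.73,-0.93,0,0,0,0.1,0.73,-0.93,0,0,0,0.1,0.73,-0.93,0,0,0,0.1,0.73,-0.93,0,0,0,0.1])

```text
clock: 1.08
tool_pos: [0.3082, -0.3837, 0.1687]
orientation: [[0.983, -0.186, -0.0], [-0.186, -0.983, 0.0], [-0.0, -0.0, -1.0]]
force: [1.3, -0.1, -0.7]
width: 0.0851
grasp_force: 0.0
```

Emit:
arm_command(targets=[0.73,-0.93,0,0,0,0,0.73,-0.93,0,0,0,0,0.73,-0.93,0,0,0,0,0.73,-0.93,0,0,0,0,0.73,-0.93,0,0,0,0])

```text
clock: 1.5
tool_pos: [0.4197, -0.2863, 0.1688]
orientation: [[0.983, -0.185, 0.0], [-0.185, -0.983, 0.0], [0.0, -0.0, -1.0]]
force: [0.1, -0.9, -0.0]
width: 0.086
grasp_force: 0.0
```

Emit:
arm_command(targets=[0.08,0.12,0.8,0,0,0,0,0,0.8,0,0,0,0,0,0.8,0,0,0,0,0,0.8,0,0,0,0,0,0.8,0,0,0])

```text
clock: 1.92
tool_pos: [0.4202, -0.2906, 0.0679]
orientation: [[0.983, -0.185, 0.0], [-0.185, -0.983, 0.0], [0.0, -0.0, -1.0]]
force: [1.4, -0.0, -0.8]
width: 0.0852
grasp_force: 0.0
```

Emit:
arm_command(targets=[0,0,0.5,0,0,0,0,0,0.4,0,0,0,0,0,0.4,0,0,0,0,0,0.25,0,0,0,0,0,0,0,0,0])

```text
clock: 2.33
tool_pos: [0.4196, -0.2904, 0.029]
orientation: [[0.983, -0.185, -0.001], [-0.185, -0.983, 0.001], [-0.001, -0.001, -1.0]]
force: [0.2, -0.2, -0.3]
width: 0.0854
grasp_force: 0.0
```

Emit:
arm_command(targets=[0,0,0,0,0,0,0,0,0,0,0,0,0,0,0,0,0,0,0,0,0,0,0,0,0,0,0,0,0,0], hand=0, force=30)

```text
clock: 2.75
tool_pos: [0.4206, -0.291, 0.031]
orientation: [[0.983, -0.185, 0.001], [-0.185, -0.983, -0.001], [0.001, 0.0, -1.0]]
force: [-1.3, 1.4, 6.0]
width: 0.049
grasp_force: 30.9
```

Emit:
arm_command(targets=[0,0,-0.5,0,0,0,0,0,-1,0,0,0,0,0,-1,0,0,0,0,0,-1,0,0,0,0,0,-1,0,0,0])

```text
clock: 3.17
tool_pos: [0.42, -0.2907, 0.144]
orientation: [[0.983, -0.185, 0.0], [-0.185, -0.983, -0.0], [0.0, 0.0, -1.0]]
force: [-0.2, -0.4, -1.2]
width: 0.0493
grasp_force: 31.5
```

Emit:
arm_command(targets=[0.14,-0.8,-0.3,0,0,0,0.14,-0.8,-0.2,0,0,0,0.14,-0.8,0,0,0,0,0.14,-0.8,0,0,0,0,0.14,-0.8,0,0,0,0])

```text
clock: 3.58
tool_pos: [0.4562, -0.1949, 0.1556]
orientation: [[0.983, -0.185, 0.001], [-0.185, -0.983, -0.0], [0.001, 0.0, -1.0]]
force: [0.9, 0.0, -1.1]
width: 0.049
grasp_force: 31.5
```

Emit:
arm_command(targets=[0.14,-0.9,0,0,0,0,0.14,-0.9,0,0,0,0,0.14,-0.9,0,0,0,0,0.14,-0.9,0,0,0,0,0.14,-0.9,0,0,0,0])

```text
clock: 4.0
tool_pos: [0.4937, -0.0896, 0.1554]
orientation: [[0.984, -0.18, 0.001], [-0.18, -0.984, 0.002], [0.001, -0.002, -1.0]]
force: [0.2, 1.1, -0.3]
width: 0.0492
grasp_force: 31.5
```

Emit:
arm_command(targets=[0.14,-0.9,0,0,0,0,0.14,-0.9,0,0,0,0,0.14,-0.9,0,0,0,0,0.14,-0.9,0,0,0,0,0.14,-0.5,0,0,0,0])

```text
clock: 4.42
tool_pos: [0.5197, -0.0426, 0.1571]
orientation: [[0.994, -0.107, 0.005], [-0.107, -0.993, 0.045], [-0.0, -0.045, -0.999]]
force: [-1.4, -0.5, -0.9]
width: 0.0492
grasp_force: 31.5
```

Run:
```python
from h import *
s=r.capture("side");t=r.capture("top")
S=r.get_state();print(S["tool_pos"],S["width"])
im=np.hstack([crop(t,225,195,110,100,3),crop(s,240,160,150,130,3)[:300]])
cv2.imwrite("pics/c2.png",im)
p=S["tool_pos"].copy();
for dz in (0.03,-.03):print(proj(s,p+[0,0,dz]))
```

```text
[ 0.51991698 -0.04293014  0.15703745] 0.04919484125559723
[306.4 204.7]
[306.9 225.7]
```

View pics/c2.png

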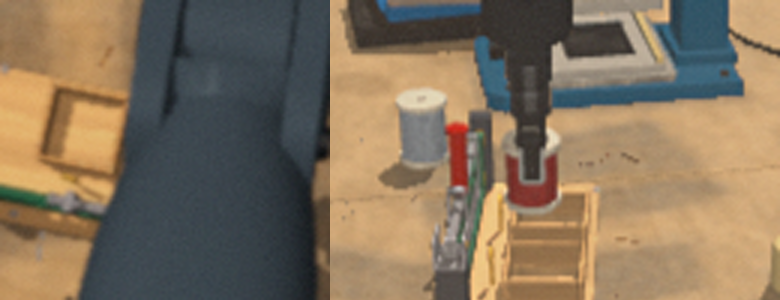

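The spool hangs upright and centred between the fingers (side crop about (532,175)). The arm stopped short, though, so I'll check the joints.

Run:
```python
from h import *
S=r.get_state();print(np.round(S["joints"],1),np.round(S["tau"],1),S["force"],S["tool_pos"],np.round(S["orientation"],3).tolist())
```

```text
[ -6.2  15.4  -9.6  65.    2.5 179.9] [  0.7 -54.7  33.5   0.    0.4   0. ] [ 0.78224693 -1.15125951 -1.07640311] [ 0.51991698 -0.04293014  0.15703745] [[0.994, -0.107, 0.005], [-0.107, -0.993, 0.044], [0.0, -0.044, -0.999]]
```

Joint 6 has hit +180°. The spool is round, so I'll use a heading of about 5° for red, and do a half turn afterwards in free air.

```bash
cat >> h.py <<'E'
from scipy.spatial.transform import Rotation as Ro
def plan(pos,head,n):
    S=r.get_state();R=np.array(S["orientation"]);h=np.radians(head)
    T=np.array([[np.cos(h),np.sin(h),0],[np.sin(h),-np.cos(h),0],[0,0,-1]])
    w=np.degrees(Ro.from_matrix(R.T@T).as_rotvec())/6
    d=(np.array(pos)-S["tool_pos"])/.025
    print("pos",np.round(S["tool_pos"],4),"rot units",np.round(w,2),"shift units (tool now)",np.round(R.T@d,2),"(target tool)",np.round(T.T@d,2),"per row",np.round(T.T@d/n,3),"q1,q6",np.round(S["joints"][[0,5]],1),"F",np.round(S["force"],1),"w",round(S["width"],4))
E
python3 -c "
from h import *
plan([.532,.0063,.157],6,5)"
```

```text
pos [ 0.5199 -0.0429  0.157 ] rot units [-0.42 -0.05 -2.03] shift units (tool now) [ 0.27 -2.01  0.09] (target tool) [ 0.69 -1.91  0.  ] per row [ 0.137 -0.382  0.   ] q1,q6 [ -6.2 179.9] F [ 0.8 -1.2 -1.1] w 0.0492
```

Emit:
arm_command(targets=[0,0,0,-0.15,-0.02,-0.7,0,0,0,-0.15,-0.02,-0.7,0,0,0,-0.12,-0.01,-0.63,0.35,-0.95,0,0,0,0,0.34,-0.96,0,0,0,0])

```text
clock: 4.93
tool_pos: [0.5312, 0.0052, 0.1571]
orientation: [[0.995, 0.102, -0.001], [0.102, -0.995, -0.001], [-0.001, 0.0, -1.0]]
force: [1.0, -0.1, -0.7]
width: 0.0489
grasp_force: 31.5
```

Emit:
arm_command(targets=[0,0,0,0,0,0,0,0,0,0,0,0,0,0,0,0,0,0,0,0,0,0,0,0,0,0,0,0,0,0])

```text
clock: 5.35
tool_pos: [0.5311, 0.0052, 0.157]
orientation: [[0.995, 0.103, -0.001], [0.103, -0.995, -0.0], [-0.001, 0.0, -1.0]]
force: [-0.6, 0.2, -0.7]
width: 0.0491
grasp_force: 31.6
```

Run:
```python
from h import *
plan([.532,.0063,.045],6,10)
s=r.capture("side");cv2.imwrite("pics/c3.png",crop(s,250,150,120,120,5))
S=r.get_state()
print(proj(s,[.532,.0063,.036])-[250,150])
```

```text
pos [0.5311 0.0052 0.157 ] rot units [ 0.    0.01 -0.01] shift units (tool now) [ 0.04 -0.04  4.48] (target tool) [ 0.04 -0.04  4.48] per row [ 0.004 -0.004  0.448] q1,q6 [  0.6 174.6] F [-0.6  0.2 -0.7] w 0.0491
[59.9 96.6]
```

View pics/c3.png

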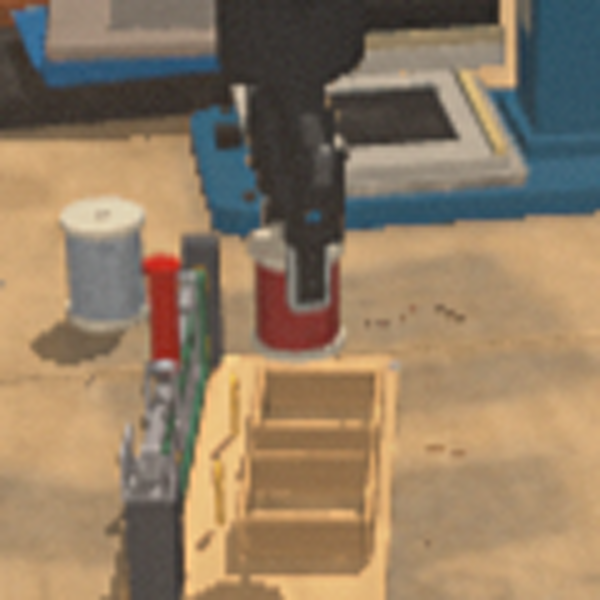

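Red hangs right over the near (right) pocket, whose rim centre is at crop (305,490) against a predicted (300,483). Lowering.

Emit:
arm_command(targets=[0.04,-0.04,0.8,0,0,0,0,0,0.8,0,0,0,0,0,0.7,0,0,0,0,0,0.5,0,0,0,0,0,0.4,0,0,0])

```text
clock: 5.82
tool_pos: [0.5315, 0.0066, 0.0758]
orientation: [[0.995, 0.104, -0.002], [0.104, -0.995, -0.0], [-0.002, -0.0, -1.0]]
force: [-0.4, 0.3, -0.6]
width: 0.0489
grasp_force: 31.6
```

Emit:
arm_command(targets=[0,0,0.4,0,0,0,0,0,0.4,0,0,0,0,0,0.3,0,0,0,0,0,0.25,0,0,0,0,0,0,0,0,0])

```text
clock: 6.23
tool_pos: [0.5315, 0.007, 0.0421]
orientation: [[0.995, 0.104, -0.002], [0.104, -0.995, -0.0], [-0.002, -0.0, -1.0]]
force: [-0.6, -0.6, -1.7]
width: 0.0488
grasp_force: 31.6
```

Emit:
arm_command(targets=[0,0,0,0,0,0,0,0,0,0,0,0,0,0,0,0,0,0,0,0,0,0,0,0,0,0,0,0,0,0], hand=1)

```text
clock: 6.65
tool_pos: [0.5324, 0.0071, 0.0437]
orientation: [[0.995, 0.104, -0.0], [0.104, -0.995, -0.0], [-0.0, -0.0, -1.0]]
force: [-0.4, 0.3, -0.1]
width: 0.0854
grasp_force: 0.0
```

Emit:
arm_command(targets=[0,0,-0.4,0,0,0,0,0,-1,0,0,0,0,0,-1,0,0,0,0,0,-1,0,0,0,0,0,-1,0,0,0])

```text
clock: 7.07
tool_pos: [0.5321, 0.0071, 0.1553]
orientation: [[0.995, 0.104, -0.001], [0.104, -0.995, -0.0], [-0.001, -0.0, -1.0]]
force: [0.3, -0.2, 0.3]
width: 0.0852
grasp_force: 0.0
```

Emit:
arm_command(targets=[0,0,-0.3,0,0,-1,0,0,-0.3,0,0,-1,0,0,-0.3,0,0,-1,0,0,-0.3,0,0,-1,0,0,-0.3,0,0,-1])

```text
clock: 7.48
tool_pos: [0.5322, 0.0071, 0.1921]
orientation: [[0.806, 0.592, -0.0], [0.592, -0.806, -0.0], [-0.0, -0.0, -1.0]]
force: [-0.4, -0.3, 0.5]
width: 0.0857
grasp_force: 0.0
```

Emit:
arm_command(targets=[0,0,0,0,0,-1,0,0,0,0,0,-1,0,0,0,0,0,-0.3,0,0,0,0,0,0,0,0,0,0,0,0])

```text
clock: 7.9
tool_pos: [0.5323, 0.0071, 0.1914]
orientation: [[0.647, 0.763, -0.0], [0.763, -0.647, -0.0], [-0.0, -0.0, -1.0]]
force: [0.1, -0.9, -0.3]
width: 0.0858
grasp_force: 0.0
```

Run:
```python
from h import *
plan([.4446,.3151,.187],50,15)
```

```text
pos [0.5323 0.0071 0.1914] rot units [-0.    0.   -0.05] shift units (tool now) [  7.13 -10.64   0.18] (target tool) [  7.18 -10.61   0.18] per row [ 0.479 -0.707  0.012] q1,q6 [  0.8 131.1] F [ 0.1 -0.9 -0.3] w 0.0858
```

Emit:
arm_command(targets=[0.48,-0.71,0,0,0,0,0.48,-0.71,0,0,0,0,0.48,-0.71,0,0,0,0,0.48,-0.71,0,0,0,0,0.48,-0.71,0,0,0,0])

```text
clock: 8.32
tool_pos: [0.5028, 0.111, 0.1911]
orientation: [[0.647, 0.762, -0.001], [0.762, -0.647, 0.0], [-0.0, -0.001, -1.0]]
force: [1.2, -0.8, -0.4]
width: 0.0852
grasp_force: 0.0
```

Emit:
arm_command(targets=[0.48,-0.71,0,0,0,0,0.48,-0.71,0,0,0,0,0.48,-0.71,0,0,0,0,0.48,-0.71,0,0,0,0,0.48,-0.71,0,0,0,0])

```text
clock: 8.73
tool_pos: [0.4737, 0.2143, 0.1912]
orientation: [[0.647, 0.763, -0.001], [0.763, -0.647, 0.0], [-0.0, -0.001, -1.0]]
force: [1.0, 0.2, 0.2]
width: 0.0856
grasp_force: 0.0
```

Emit:
arm_command(targets=[0.48,-0.71,0,0,0,0,0.48,-0.71,0,0,0,0,0.48,-0.71,0,0,0,0,0.48,-0.7,0,0,0,0,0.46,-0.7,0,0,0,0])

```text
clock: 9.15
tool_pos: [0.4448, 0.3168, 0.1912]
orientation: [[0.647, 0.763, -0.001], [0.763, -0.647, 0.0], [-0.0, -0.001, -1.0]]
force: [0.3, 0.9, 0.3]
width: 0.0856
grasp_force: 0.0
```

Run:
```python
from h import *
plan([.4446,.3151,.04],50,10)
s=r.capture("side")
im=np.hstack([crop(s,225,140,100,100,4)[:400],crop(s,250,190,100,100,4)]);cv2.imwrite("pics/c4.png",im)
print(proj(s,[.4446,.3151,.07])-[225,140],"red top", proj(s,[.532,.0063,.07])-[250,190])
```

```text
pos [0.4448 0.3168 0.1912] rot units [-0.01  0.   -0.05] shift units (tool now) [-0.06  0.04  6.05] (target tool) [-0.06  0.04  6.05] per row [-0.006  0.004  0.605] q1,q6 [ 35.4 165.7] F [0.3 0.9 0.3] w 0.0856
[45.  51.8] red top [59.6 45.7]
```

View pics/c4.png

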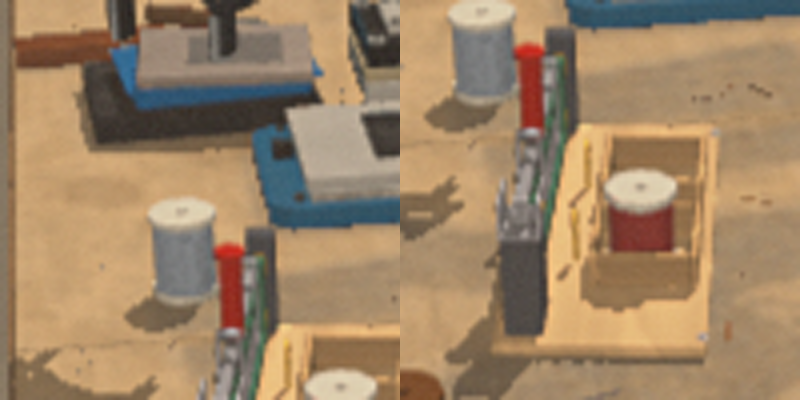

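Red stands upright, centred in the right pocket (top at crop (640,187), matching the prediction). Blue is where I expected it (crop (182,212)). Grasping blue.

Emit:
arm_command(targets=[-0.06,0.06,0.9,0,0,0,0,0,0.9,0,0,0,0,0,0.8,0,0,0,0,0,0.8,0,0,0,0,0,0.8,0,0,0])

```text
clock: 9.62
tool_pos: [0.4452, 0.3135, 0.0852]
orientation: [[0.647, 0.763, -0.001], [0.763, -0.647, 0.0], [-0.0, -0.001, -1.0]]
force: [1.1, -0.3, 0.3]
width: 0.0858
grasp_force: 0.0
```

Emit:
arm_command(targets=[0,0,0.6,0,0,0,0,0,0.5,0,0,0,0,0,0.4,0,0,0,0,0,0.35,0,0,0,0,0,0,0,0,0])

```text
clock: 10.03
tool_pos: [0.4446, 0.3131, 0.0383]
orientation: [[0.646, 0.763, -0.003], [0.763, -0.646, -0.001], [-0.003, -0.001, -1.0]]
force: [-0.4, -0.3, -0.4]
width: 0.0854
grasp_force: 0.0
```

Emit:
arm_command(targets=[0,0,0,0,0,0,0,0,0,0,0,0,0,0,0,0,0,0,0,0,0,0,0,0,0,0,0,0,0,0], hand=0)

```text
clock: 10.45
tool_pos: [0.4457, 0.3141, 0.0407]
orientation: [[0.646, 0.764, 0.0], [0.764, -0.646, 0.001], [0.001, -0.001, -1.0]]
force: [-1.4, -0.7, 5.9]
width: 0.0534
grasp_force: 31.7
```

Emit:
arm_command(targets=[0,0,-0.5,0,0,0,0,0,-1,0,0,0,0,0,-1,0,0,0,0,0,-1,0,0,0,0,0,-1,0,0,0])

```text
clock: 10.87
tool_pos: [0.4452, 0.3135, 0.1535]
orientation: [[0.646, 0.764, -0.001], [0.764, -0.646, 0.0], [-0.0, -0.001, -1.0]]
force: [0.6, -0.4, -1.9]
width: 0.0536
grasp_force: 32.1
```

Run:
```python
from h import *
plan([.5513,.1084,.18],50,10)
```

```text
pos [0.4452 0.3135 0.1535] rot units [-0.01  0.   -0.04] shift units (tool now) [-3.53  8.54 -1.06] (target tool) [-3.56  8.52 -1.06] per row [-0.356  0.852 -0.106] q1,q6 [ 35.1 165.4] F [ 0.6 -0.4 -1.9] w 0.0536
```

Emit:
arm_command(targets=[-0.36,0.85,-0.6,0,0,0,-0.36,0.85,-0.6,0,0,0,-0.36,0.85,-0.3,0,0,0,-0.36,0.85,-0.3,0,0,0,-0.36,0.85,0,0,0,0])

```text
clock: 11.28
tool_pos: [0.4985, 0.21, 0.1991]
orientation: [[0.645, 0.764, 0.002], [0.764, -0.645, 0.001], [0.002, 0.001, -1.0]]
force: [-0.7, -0.1, -0.6]
width: 0.0535
grasp_force: 32.1
```

Emit:
arm_command(targets=[-0.35,0.85,0,0,0,0,-0.35,0.85,0,0,0,0,-0.35,0.85,0,0,0,0,-0.35,0.85,0,0,0,0,-0.35,0.85,0,0,0,0])

```text
clock: 11.7
tool_pos: [0.5508, 0.1076, 0.1973]
orientation: [[0.646, 0.764, -0.0], [0.764, -0.646, -0.0], [-0.0, -0.0, -1.0]]
force: [0.1, -0.6, -1.6]
width: 0.0533
grasp_force: 32.1
```

Emit:
arm_command(targets=[0,0,0.3,0,0,1,0,0,0.3,0,0,1,0,0,0.3,0,0,1,0,0,0.3,0,0,1,0,0,0.3,0,0,0.8])

```text
clock: 12.12
tool_pos: [0.5504, 0.1085, 0.1594]
orientation: [[0.936, 0.353, -0.001], [0.353, -0.936, -0.0], [-0.001, -0.0, -1.0]]
force: [-0.1, 0.3, -1.7]
width: 0.0531
grasp_force: 32.1
```

Run:
```python
from h import *
plan([.5513,.1084,.053],20,10)
s=r.capture("side")
cv2.imwrite("pics/c5.png",crop(s,250,150,100,110,5))
print(proj(s,[.5513,.1084,.036])-[250,150])
```

```text
pos [0.5504 0.1085 0.1594] rot units [-0.    0.01  0.11] shift units (tool now) [0.03 0.02 4.26] (target tool) [0.03 0.02 4.26] per row [0.003 0.002 0.426] q1,q6 [ 11.1 170.5] F [-0.1  0.3 -1.7] w 0.0531
[62.  78.8]
```

View pics/c5.png

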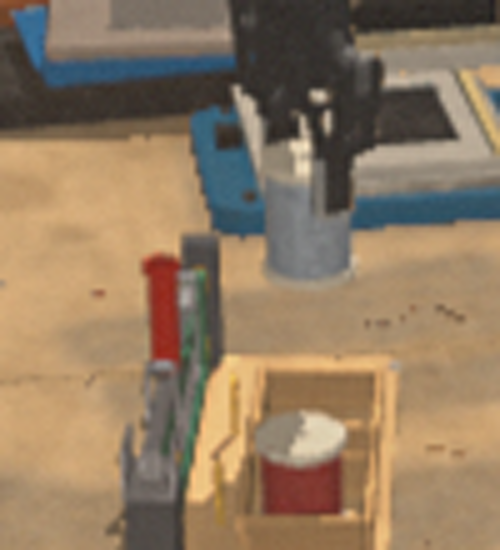

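Blue hangs upright above the left pocket: spool axis at crop x≈308, pocket centre predicted at x≈310. Lowering.

Emit:
arm_command(targets=[0.03,0.02,0.7,0,0,0.1,0,0,0.7,0,0,0,0,0,0.6,0,0,0,0,0,0.4,0,0,0,0,0,0.3,0,0,0])

```text
clock: 12.58
tool_pos: [0.5509, 0.1084, 0.0913]
orientation: [[0.937, 0.35, -0.002], [0.35, -0.937, -0.0], [-0.002, -0.0, -1.0]]
force: [-0.6, 0.0, -0.9]
width: 0.0529
grasp_force: 32.1
```

Emit:
arm_command(targets=[0,0,0.3,0,0,0,0,0,0.3,0,0,0,0,0,0.3,0,0,0,0,0,0.2,0,0,0,0,0,0.2,0,0,0])

```text
clock: 13.0
tool_pos: [0.5512, 0.1085, 0.0591]
orientation: [[0.937, 0.349, -0.001], [0.349, -0.937, -0.0], [-0.001, -0.0, -1.0]]
force: [-0.5, -0.6, -1.3]
width: 0.0536
grasp_force: 32.1
```

Emit:
arm_command(targets=[0,0,0.2,0,0,0,0,0,0.08,0,0,0,0,0,0,0,0,0,0,0,0,0,0,0,0,0,0,0,0,0])

```text
clock: 13.42
tool_pos: [0.5513, 0.1085, 0.0527]
orientation: [[0.937, 0.348, -0.001], [0.348, -0.937, 0.0], [-0.0, -0.0, -1.0]]
force: [-0.5, 0.2, -0.8]
width: 0.0536
grasp_force: 32.1
```

Emit:
arm_command(targets=[0,0,0,0,0,0,0,0,0,0,0,0,0,0,0,0,0,0,0,0,0,0,0,0,0,0,0,0,0,0], hand=1)

```text
clock: 13.83
tool_pos: [0.5512, 0.1085, 0.0526]
orientation: [[0.937, 0.348, -0.001], [0.348, -0.937, 0.0], [-0.001, -0.0, -1.0]]
force: [-0.3, 0.1, -0.4]
width: 0.0854
grasp_force: 0.0
```

Emit:
arm_command(targets=[0,0,-0.4,0,0,0,0,0,-1,0,0,0,0,0,-1,0,0,0,0,0,-1,0,0,0,0,0,-1,0,0,0])

```text
clock: 14.25
tool_pos: [0.5511, 0.1084, 0.1644]
orientation: [[0.937, 0.348, -0.001], [0.348, -0.937, 0.0], [-0.001, -0.0, -1.0]]
force: [1.0, -0.1, 0.1]
width: 0.0854
grasp_force: 0.0
```

Emit:
arm_command(targets=[0,0,-0.9,0,0,-1,0,0,-0.9,0,0,-1,0,0,0,0,0,-1,0,0,0,0,0,-1,0,0,0,0,0,-1])

```text
clock: 14.67
tool_pos: [0.5515, 0.1085, 0.2089]
orientation: [[0.634, 0.774, 0.001], [0.774, -0.634, 0.0], [0.001, 0.0, -1.0]]
force: [0.5, 1.0, -0.0]
width: 0.0853
grasp_force: 0.0
```

Emit:
arm_command(targets=[0,0,0,0,0,-1,0,0,0,0,0,-1,0,0,0,0,0,-1,0,0,0,0,0,-1,0,0,0,0,0,-0.8])

```text
clock: 15.08
tool_pos: [0.5512, 0.1085, 0.2083]
orientation: [[0.182, 0.983, -0.001], [0.983, -0.182, 0.0], [-0.0, -0.001, -1.0]]
force: [0.9, -0.1, 0.5]
width: 0.0856
grasp_force: 0.0
```

Run:
```python
from h import *
plan([.46,.0235,.215],79.3,5)
s=r.capture("side")
m=s["color"][:,:,0].astype(int)-s["color"][:,:,1:].max(2)
sub=m[190:240,265:300];ys,xs=np.where(sub>70);print("knob px",xs.min()+265,xs.max()+265,ys.min()+190,ys.max()+190,xs.mean()+265)
print(proj(s,[.46,.0235,.170]),proj(s,[.46,.0235,.146]),proj(s,[.4587,.0222,.170]))
cv2.imwrite("pics/c6.png",crop(s,250,150,100,110,5))
```

```text
pos [0.5512 0.1085 0.2083] rot units [-0.    0.    0.03] shift units (tool now) [-4.01 -2.97 -0.27] (target tool) [-4.02 -2.95 -0.27] per row [-0.803 -0.591 -0.053] q1,q6 [ 11.1 111.6] F [ 0.9 -0.1  0.5] w 0.0856
knob px 279 285 202 221 282.2970297029703
[280.9 201.5] [281.3 209.7] [280.5 201.7]
```

View pics/c6.png

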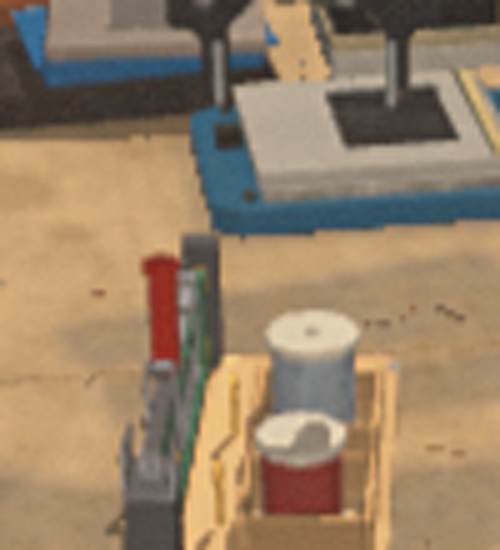

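Both spools are upright in their pockets: blue top at crop (312,335), red at (300,440). The knob is at column 282, so x ≈ 0.462. Moving over it.

Emit:
arm_command(targets=[-0.8,-0.58,0,0,0,0,-0.8,-0.58,0,0,0,0,-0.8,-0.58,0,0,0,0,-0.8,-0.57,0,0,0,0,-0.8,-0.57,0,0,0,0])

```text
clock: 15.55
tool_pos: [0.4608, 0.0232, 0.2081]
orientation: [[0.19, 0.982, -0.001], [0.982, -0.19, -0.0], [-0.0, -0.001, -1.0]]
force: [0.0, -0.3, 0.6]
width: 0.0854
grasp_force: 0.0
```

Emit:
arm_command(targets=[0,0,0.5,0,0,0,0,0,0.7,0,0,0,0,0,0.7,0,0,0,0,0,0.7,0,0,0,0,0,0.5,0,0,0])

```text
clock: 15.97
tool_pos: [0.4613, 0.0236, 0.1295]
orientation: [[0.19, 0.982, -0.001], [0.982, -0.19, -0.0], [-0.0, -0.001, -1.0]]
force: [-0.4, 0.9, 0.6]
width: 0.0855
grasp_force: 0.0
```

Run:
```python
from h import *
plan([.462,.0235,.128],79.3,1)
s=r.capture("side")
cv2.imwrite("pics/c7.png",crop(s,240,140,100,110,5))
```

```text
pos [0.4613 0.0236 0.1295] rot units [-0.01  0.   -0.04] shift units (tool now) [-0.    0.03  0.06] (target tool) [-0.    0.03  0.06] per row [-0.    0.03  0.06] q1,q6 [  2.9 103.9] F [-0.4  0.9  0.6] w 0.0855
```

View pics/c7.png

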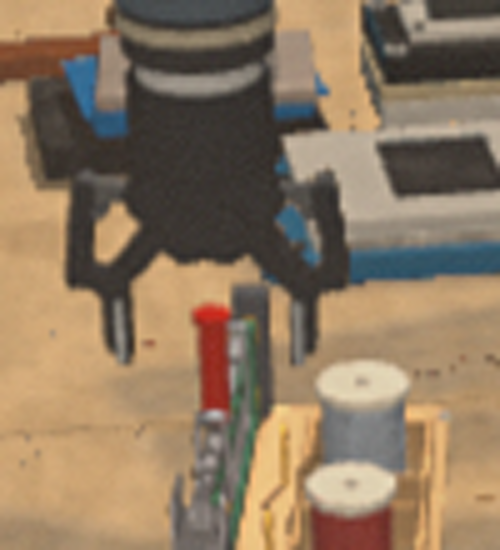

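The knob (212,315) sits midway between the fingers (130 and 292). Closing.

Emit:
arm_command(targets=[0,0,0,0,0,0,0,0,0,0,0,0,0,0,0,0,0,0,0,0,0,0,0,0,0,0,0,0,0,0], hand=0, force=50)

```text
clock: 16.43
tool_pos: [0.4622, 0.0238, 0.1308]
orientation: [[0.188, 0.982, 0.0], [0.982, -0.188, 0.0], [0.0, 0.0, -1.0]]
force: [-0.3, 0.1, 0.9]
width: 0.0256
grasp_force: 0.0
```

Emit:
arm_command(targets=[0,0,0,0,0,0,0,0,0,0,0,0,0,0,0,0,0,0,0,0,0,0,0,0,0,0,0,0,0,0])

```text
clock: 16.85
tool_pos: [0.4621, 0.0238, 0.1308]
orientation: [[0.188, 0.982, 0.0], [0.982, -0.188, 0.0], [0.0, 0.0, -1.0]]
force: [-2.5, 0.8, 6.1]
width: 0.0181
grasp_force: 48.5
```

Emit:
arm_command(targets=[0,0,-0.1,0,0,0,0,0,-0.1,0,0,0,0,0,-0.1,0,0,0,0,0,-0.1,0,0,0,0,0,0,0,0,0])

```text
clock: 17.27
tool_pos: [0.4618, 0.0238, 0.1405]
orientation: [[0.188, 0.982, -0.001], [0.982, -0.188, 0.0], [-0.0, -0.001, -1.0]]
force: [-0.2, 0.2, -0.7]
width: 0.0179
grasp_force: 49.3
```

Emit:
arm_command(targets=[0.1,0,0,0,0,0,0.2,0,0,0,0,0,0.2,0,0,0,0,0,0.2,0,0,0,0,0,0.2,0,0,0,0,0])

```text
clock: 17.68
tool_pos: [0.466, 0.0465, 0.1399]
orientation: [[0.187, 0.982, -0.001], [0.982, -0.187, -0.0], [-0.0, -0.001, -1.0]]
force: [-0.5, -0.6, -1.9]
width: 0.0181
grasp_force: 49.3
```

Run:
```python
from h import *
S=r.get_state();print(S["force"],S["tool_pos"],S["moment"])
s=r.capture("side")
cv2.imwrite("pics/c8.png",crop(s,240,170,90,100,5))
```

```text
[-0.54553283 -0.59120863 -1.86637877] [0.4659809  0.04646604 0.13994092] [-0.14876846  0.06452847  0.00537854]
```

View pics/c8.png

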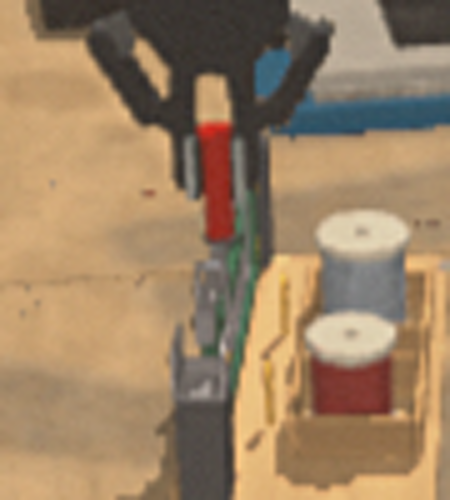

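The bolt is lifted and drawing back without force, and its end is leaving the keeper at (200,375). Continuing.

Emit:
arm_command(targets=[0.2,0,0,0,0,0,0.2,0,0,0,0,0,0.2,0,0,0,0,0,0.15,0,0,0,0,0,0,0,0,0,0,0])

```text
clock: 18.15
tool_pos: [0.4696, 0.0651, 0.14]
orientation: [[0.187, 0.982, -0.001], [0.982, -0.187, 0.0], [0.0, -0.001, -1.0]]
force: [-0.5, 1.2, -1.8]
width: 0.0178
grasp_force: 49.3
```

Run:
```python
from h import *
S=r.get_state();print(S["force"],S["tool_pos"],S["width"],S["grasp_force"])
p=S["tool_pos"][:2];h=-10.7;a=np.radians(h);ex=np.array([np.cos(a),np.sin(a)]);ey=np.array([-np.sin(a),np.cos(a)])
piv=np.array([.462,.0238])+.178*ey;rad=np.linalg.norm(p-piv);print(piv,rad)
n=15;th=np.radians(28)/n;c=2*rad*np.sin(th/2)/.025
print("per row turn",28/n/6,"chord units",c,"tool dir x,y",c*-np.sin(th/2),c*-np.cos(th/2))
```

```text
[-0.49382487  1.24327515 -1.77929866] [0.46957653 0.06510094 0.14001288] 0.017795693389094046 49.344947934150696
[0.49504866 0.19870508] 0.1360106377753123
per row turn 0.3111111111111111 chord units 0.17723839192656382 tool dir x,y -0.0028870395807393413 -0.1772148768449576
```

Emit:
arm_command(targets=[0.003,-0.18,0,0,0,0.31,0.003,-0.18,0,0,0,0.31,0.003,-0.18,0,0,0,0.31,0.003,-0.18,0,0,0,0.31,0.003,-0.18,0,0,0,0.31])

```text
clock: 18.57
tool_pos: [0.4483, 0.0704, 0.1403]
orientation: [[0.345, 0.938, 0.0], [0.938, -0.345, 0.0], [0.0, 0.0, -1.0]]
force: [2.5, -0.4, -1.4]
width: 0.0179
grasp_force: 49.4
```

Smooth: 2.5 N of spring force. Continuing to about 30°.

Emit:
arm_command(targets=[0.003,-0.18,0,0,0,0.31,0.003,-0.18,0,0,0,0.31,0.003,-0.18,0,0,0,0.31,0.003,-0.18,0,0,0,0.31,0.003,-0.18,0,0,0,0.31])

```text
clock: 18.98
tool_pos: [0.4279, 0.0797, 0.1404]
orientation: [[0.493, 0.87, 0.001], [0.87, -0.493, -0.0], [0.0, 0.001, -1.0]]
force: [2.3, -1.6, -2.0]
width: 0.0181
grasp_force: 49.4
```

Emit:
arm_command(targets=[0.003,-0.18,0,0,0,0.31,0.003,-0.18,0,0,0,0.31,0.003,-0.18,0,0,0,0.31,0.003,-0.18,0,0,0,0.31,0.003,-0.18,0,0,0,0.31])

```text
clock: 19.4
tool_pos: [0.4093, 0.0922, 0.1404]
orientation: [[0.627, 0.779, 0.001], [0.779, -0.627, -0.001], [-0.0, 0.001, -1.0]]
force: [2.5, -2.9, -2.3]
width: 0.0179
grasp_force: 49.3
```

Emit:
arm_command(targets=[0.003,-0.15,0,0,0,0.3,0,0,0,0,0,0,0,0,0,0,0,0,0,0,0,0,0,0,0,0,0,0,0,0])

```text
clock: 19.82
tool_pos: [0.4063, 0.0945, 0.1402]
orientation: [[0.649, 0.761, -0.0], [0.761, -0.649, -0.0], [-0.0, -0.0, -1.0]]
force: [1.9, -1.9, -2.0]
width: 0.018
grasp_force: 49.3
```

Run:
```python
from h import *
S=r.get_state();print(S["force"],S["tool_pos"],S["width"],S["grasp_force"],np.abs(S["qd"]).max())
p=S["tool_pos"][:2]-[.495,.1987];print("radius",np.hypot(*p),"angle rad",np.radians(-100.7)-np.arctan2(p[1],p[0]))
s=r.capture("side")
cv2.imwrite("pics/c9.png",crop(s,220,160,120,110,5))
```

```text
[ 1.89278118 -1.86922612 -1.95354845] [0.4063064  0.09453173 0.14020237] 0.018003865600904976 49.32496190071106 0.26493858852624463
radius 0.1368122180966726 angle rad 0.5185823563571341
```

View pics/c9.png

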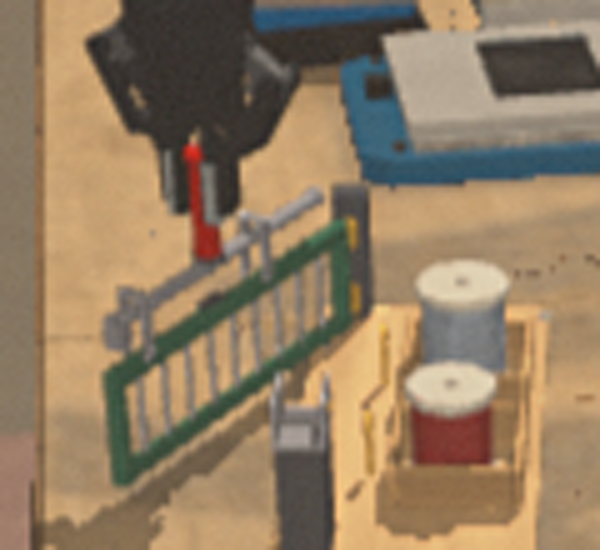

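The gate stands open about 0.52 rad. The knob (205,200) is held, the bolt is clear of the keeper (300,400), and both spools are seated. Handing in.

```bash
python3 -c "
from plant import r
print(r.job_done())"
```

```text
the job is handed in; nothing more can be done
None
```

I handed the job in at about 20 s with both spools upright in their pockets (red right, blue left), the bolt lifted and drawn back about 42 mm, and the gate held about 30° open by its knob; no verdict came back.

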